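Ring-test the glazed pots

TASK

Check the three glazed pots on the shelf for hairline cracks by sounding them: with a fingertip, tap the top of the rim of the large pot lightly, then the medium pot's, then the small pot's, so that the ring climbs in pitch. After each tap come off the pot and let it ring for about a second before going on. Only tap the pots, without lifting, tipping or shifting them, and leave the cultivator, the scoop and the seed box alone.

Things in the scene. Friction and masses are not known exactly. Their poses are not given: they have to be found in the camera images.
- shelf: wooden shelf board 300 mm (x) by 1120 mm (y), its top 60 mm above the work surface, between two white plastic pegboard cheeks 6 mm thick that reach 115 mm above the work surface; fixed. Origin on the work surface under the middle of the board, z up, y along the board
- large_pot: large round pot of blue-glazed ceramic, empty and open at the top, standing loose on the shelf: 160 mm across the rim, 136 mm across the foot, 140 mm tall, rim 9 mm wide, about 1.4 kg. Like the others it is rigid and stands on a rigid board, so for a light tap the fingertip comes down slowly, at about 10 mm/s, and stops at the touch. Origin at the centre of its underside, z up
- large_pot_rim (a point): centre of the large pot's mouth, level with the top of the rim; the top face of the rim is the ring from 71 to 80 mm from this point
- medium_pot: medium pot of the same make, standing loose on the shelf: 126 mm across the rim, 108 mm across the foot, 112 mm tall, rim 8 mm wide, about 0.85 kg. Origin at the centre of its underside, z up
- medium_pot_rim (a point): centre of the medium pot's mouth, level with the top of the rim; the top face of the rim is the ring from 55 to 63 mm from this point
- small_pot: small pot of the same make, standing loose on the shelf: 96 mm across the rim, 84 mm across the foot, 86 mm tall, rim 7 mm wide, about 0.45 kg. Origin at the centre of its underside, z up
- small_pot_rim (a point): centre of the small pot's mouth, level with the top of the rim; the top face of the rim is the ring from 41 to 48 mm from this point
- cultivator: hand cultivator lying loose on the shelf, wooden handle and three stainless tines, 260 mm long (x, tines to +x), 71 mm wide, 50 mm high. Origin on the shelf under the joint of handle and shank
- scoop: red plastic scoop lying loose on the shelf, 220 mm long (x, mouth to +x), 62 mm wide, 38 mm high. Origin on the shelf under the back of its bowl
- seed_box: closed clear box of seed packets with a latch, 173 mm (x) by 95 mm (y) by 58 mm high, standing loose on the shelf. Origin at the centre of its underside
There are look-alikes about, which are no part of the job. Leave any brown look-alike of the large_pot alone.

How it is judged:
By the outcome, as a careful person would: the job done as asked, in the order asked, and still so for the second after the job is handed in, with the robot touching nothing.
It also fails if it takes over 64 s, if anything falls off the work surface, if the arm or the gripper's body presses on something with over 40 N, if the wrist force passes 120 N, or if a joint passes its speed limit or range.

ROBOT

A 7-joint arm with a two-finger parallel gripper is mounted at the origin on the work surface. World frame = base frame: x ahead of the robot, y to its left, z up, the work surface at z = 0. Lengths are in m, angles in rad, forces in N, time in s.
With the tool pointing down it reaches from about 0.425 to 0.925 m from the base axis. Payload 6.8 kg.
Tool frame: the origin (TCP) lies at the very end of the fingers, on their centre line; the grasp point (between the pads) lies 19 mm behind it; z points along the fingers, x is the direction in which the jaws open and shut, and the axes are right-handed (so a half turn about z gives the same grasp; the last joint's range is limited). The gripper opens to 85 mm and grips with 20 to 120 N. Pads are 22 mm wide; open, the fingers measure 114 mm over their backs; the gripper's body (76 mm by 85 mm) begins 54 mm behind the grasp point. The pads swing forward as they close: fully open they stand 13 mm farther back than shut.
Start: joints at [-1.256, 0.477, 0.022, 1.555, -0.011, 1.109, -0.083], TCP at [0.277, 0.616, 0.231] pointing down, gripper open.
Joint ranges: [-2.96, 2.96], [-0.34, 2.1], [-1.41, 1.46], [0.24, 2.44], [-1.37, 4.51], [0.17, 1.92], [-2.96, 2.96]. Speed limits (rad/s): [2.39, 2.39, 3.14, 3.14, 3.14, 3.14, 3.14].

INTERFACE

Orientations are given as a rotation vector (axis times angle).
In Python, from bench import r, grab_frame gives the robot as it stands. The module is installed in compiled form; this text tells all that it offers.
- The arm moves only by the tool send_rows, never from a script. Its argument "series" is a list of rows, each a list of 2 entries, a list of its own where there are three numbers: the shift along the tool's x, y, z in m, then the turn, a rotation vector about the tool's x, y, z in units of 5 degrees (1.0 is 5 degrees). A call has 1 to 20 rows; each row shifts and turns the commanded pose from where the row before left it, along the tool's axes as they then stand; what a row does not reach is not made up. A row lasts 1/8 s, in which the tool goes at most 62.5 mm and 10.7 degrees, less where a joint would pass 70% of its speed; a pose out of reach is approached as far as the arm can. A call is refused whole if a number of a shift passes 0.0625 or a number of a turn 1, either way. A call with a gripper value outside its range is refused whole. "fingers" is the closure in counts, from 0 (fully open) to 255 (shut), set as the call begins (left out, the last holds). The fingers move at their own pace and stop on an object; "grip_force" is the grip in N (left out, the last holds). Time passes only in rows, so rows that do not move let the fingers close. It gives the time, the measured TCP pose, the force and the opening at its end, in the units of the state.
- r.get_obs(): the state, without advancing time (a new reading comes with each control period).
- grab_frame(name): name is "side" or "top"; returns a dict with "frame" (384x512x3 uint8, red, green, blue), "fx", "fy", "cx", "cy" (pixels), "origin" and "rotation" of the camera in the world. Camera axes: x right, y down, z forward; pixel columns grow to the right and rows downward; lengths in m; the calibration is good to about 2 mm. A picture is of the moment at which its call begins. There is no depth.
- r.hand_in(): hands the job in, once; it reports no verdict.
The state is a dict: "clock": time; "joints": joint angles; "qvel": joint speeds; "tau": joint torques, N m; "tcp_pos": TCP position; "orientation": TCP orientation; "contact_force": force on the tool from outside, world axes, zero at the start; "moment": the same for the moment, N m; "grip_width": finger opening in m.
Only numpy, scipy, OpenCV 4.12 (cv2) and the standard library are available. Lean on these libraries where they do the work, as an engineer would, in place of code of your own. Each camera call takes 0.05 s, during which the arm holds its last target.

## Working session

There is one attempt and no reset: what is moved stays moved. The work goes in short steps, Python scripts to look and compute and a tool call to move; the robot and the scene stay as the last step left them, time stands still between calls to the robot, and variables do not carry over. Pictures are saved under pics/ and viewed, and the job is handed in when it is done.

Besides the shell and the picture viewer there is one more tool, called in YAML: its name, and indented under it one key for each argument. send_rows: Moves the arm, as the interface text tells. Its arguments: {"type":"object","properties":{"series":{"type":"array"},"fingers":{"type":"number"},"grip_force":{"type":"number"}},"required":["series"]}

```bash
mkdir -p pics; python3 - <<'E'
from bench import r, grab_frame
import cv2, numpy as np, pickle
o=r.get_obs()
for k,v in o.items(): print(k,np.round(v,4))
for n in ("side","top"):
    f=grab_frame(n); pickle.dump(f,open(f"{n}0.pkl","wb"))
    cv2.imwrite(f"pics/{n}0.png",cv2.cvtColor(f["frame"],cv2.COLOR_RGB2BGR))
    print(n,[f[k] for k in("fx","fy","cx","cy")],f["origin"],f["rotation"])
E
```

```text
clock 0.0
joints [-1.2561  0.4778  0.0223  1.5565 -0.0115  1.1093 -0.0831]
qvel [ 0.0003 -0.0006 -0.0004 -0.0023 -0.0008 -0.0018  0.0001]
tau [-6.00000e-04 -5.96440e+01  1.60750e+00 -2.81208e+01  1.25000e-02
  9.00000e-03 -0.00000e+00]
tcp_pos [0.2767 0.615  0.2303]
orientation [ 2.6372e+00  1.7052e+00 -2.4000e-03]
contact_force [ 0.0424 -0.5704  0.8505]
moment [-0.0152  0.0141 -0.0304]
grip_width 0.0855
side [450.5211258145542, 450.5211258145542, 265.00385267830256, 190.41651208979053] [0.81893828 0.51372913 1.07465649] [-0.61210086 -2.81038474  0.89312004]
top [370.4273118499567, 370.4273118499567, 258.81851918288953, 189.95041154396208] [ 0.41683719 -0.07205632  1.05889435] [-2.16364704  2.12238919 -0.17134744]
```

View pics/side0.png

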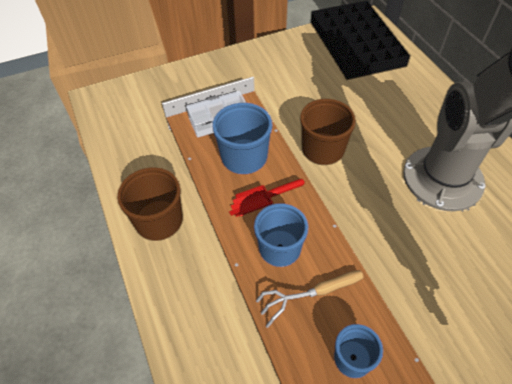

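View pics/top0.png

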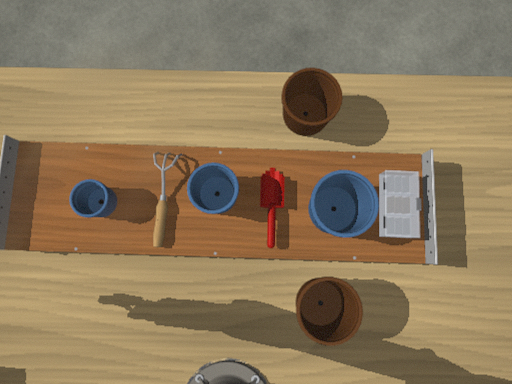

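```bash
cat > h.py <<'E'
import numpy as np, cv2, pickle
from scipy.spatial.transform import Rotation as R
from scipy.optimize import least_squares
def cast(f,uv,z):
    uv=np.atleast_2d(uv).astype(float)
    d=np.c_[(uv[:,0]-f["cx"])/f["fx"],(uv[:,1]-f["cy"])/f["fy"],np.ones(len(uv))]
    rot=np.array(f["rotation"]); M=rot if rot.shape==(3,3) else R.from_rotvec(rot).as_matrix()
    d=d@M.T; o=np.array(f["origin"])
    return o+d*((z-o[2])/d[:,2])[:,None]
def proj(f,P):
    M=R.from_rotvec(f["rotation"]).as_matrix(); c=(np.atleast_2d(P)-f["origin"])@M
    return np.c_[f["fx"]*c[:,0]/c[:,2]+f["cx"],f["fy"]*c[:,1]/c[:,2]+f["cy"]]
def pots(f):
    hsv=cv2.cvtColor(f["frame"],cv2.COLOR_RGB2HSV)
    m=cv2.inRange(hsv,(95,80,40),(125,255,255))
    cs,_=cv2.findContours(m,cv2.RETR_EXTERNAL,cv2.CHAIN_APPROX_NONE)
    return m,sorted([c for c in cs if cv2.contourArea(c)>300],key=cv2.contourArea,reverse=True)
E
python3 - <<'E'
from h import *
H=[.2,.172,.146]; Rr=[.080,.063,.048]
for n in("side","top"):
    f=pickle.load(open(n+"0.pkl","rb")); m,cs=pots(f)
    im=cv2.cvtColor(f["frame"],cv2.COLOR_RGB2BGR)
    for i,c in enumerate(cs):
        print(n,i,cv2.contourArea(c),cv2.boundingRect(c))
        if i>2: continue
        p=cv2.convexHull(c)[:,0,:]
        p=c[:,0,:]
        P=cast(f,p,H[i])[:,:2]
        s=least_squares(lambda x:np.hypot(*(P-x).T)-Rr[i],P.mean(0),loss="cauchy",f_scale=.001)
        res=np.hypot(*(P-s.x).T)-Rr[i]
        s3=least_squares(lambda x:np.hypot(*(P-x[:2]).T)-x[2],[*s.x,Rr[i]],loss="cauchy",f_scale=.001)
        print(s.x.round(4),"inl",(abs(res)<.002).mean().round(2),"free",s3.x.round(4))
        t=np.linspace(0,6.283,60); q=proj(f,np.c_[s.x[0]+Rr[i]*np.cos(t),s.x[1]+Rr[i]*np.sin(t),H[i]+0*t])
        big=None
        for u in q: cv2.circle(im,tuple(np.int32(u.round())),0,(0,255,255),-1)
    x,y,w,h=(60,140,390,130) if n=="top" else (180,80,230,304)
    cr=im[y:y+h,x:x+w]; k=2
    cv2.imwrite(f"pics/fit_{n}.png",cv2.resize(cr,None,fx=2 if n=="top" else 1.9,fy=2 if n=="top" else 1.9,interpolation=cv2.INTER_NEAREST))
# shelf corners from top (z=.06)
f=pickle.load(open("top0.pkl","rb"))
print(cast(f,[[17,142],[430,152],[432,262],[0,248]],.06).round(3))
print("base",proj(f,[[0,0,0.1],[.277,.616,.231]]).round(0))
E
```

```text
side 0 3141.0 (213, 103, 59, 71)
[ 0.5278 -0.2684] inl 0.32 free [ 0.5269 -0.2707  0.0779]
side 1 2452.0 (254, 204, 54, 62)
[0.5638 0.0421] inl 0.46 free [0.5622 0.0408 0.0614]
side 2 1872.0 (335, 325, 47, 52)
[0.5373 0.3503] inl 0.59 free [0.5354 0.3497 0.0464]
top 0 3542.0 (309, 170, 70, 67)
[ 0.5233 -0.2728] inl 0.52 free [ 0.5242 -0.2752  0.0778]
top 1 1962.0 (187, 163, 52, 50)
[0.5568 0.038 ] inl 0.58 free [0.5587 0.0368 0.0608]
top 2 1143.0 (70, 180, 41, 37)
[0.5294 0.3445] inl 0.56 free [0.5311 0.3452 0.0466]
[[ 0.694  0.598  0.06 ]
 [ 0.689 -0.55   0.06 ]
 [ 0.388 -0.539  0.06 ]
 [ 0.403  0.608  0.06 ]]
base [[223. 424.]
 [-66. 308.]]
```

View pics/fit_side.png

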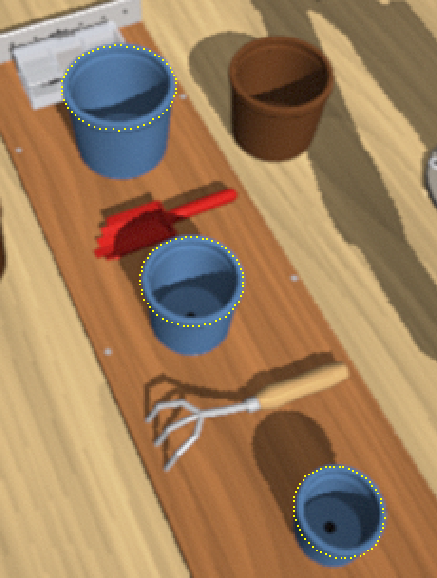

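View pics/fit_top.png

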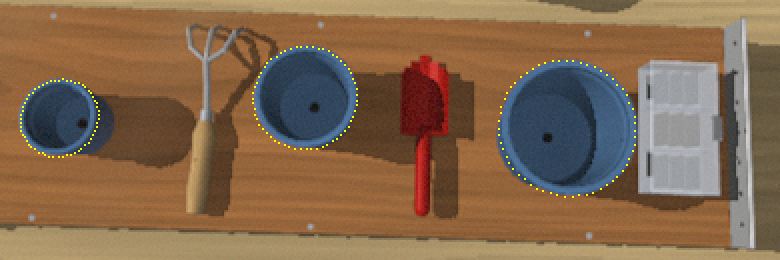

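Candidates: the blue pots in the top view are large at (343,204), medium at (213,188) and small at (93,199). The look-alikes are two brown pots at (311,101) and (329,310). I choose the blue ones by glaze and size, and both crops confirm them. First move: turn the tool so its x runs along world x, raise it and shut the fingers.

send_rows:
  series:
    - [[0,0,-0.005],[0,0,1]]
    - [[0,0,-0.005],[0,0,1]]
    - [[0,0,-0.005],[0,0,1]]
    - [[0,0,-0.005],[0,0,1]]
    - [[0,0,-0.005],[0,0,1]]
    - [[0,0,-0.005],[0,0,1]]
    - [[0,0,-0.005],[0,0,1]]
    - [[0,0,-0.005],[0,0,1]]
    - [[0,0,-0.005],[0,0,1]]
    - [[0,0,-0.005],[0,0,1]]
    - [[0,0,-0.005],[0,0,1]]
    - [[0,0,-0.005],[0,0,1]]
    - [[0,0,-0.005],[0,0,1]]
    - [[0,0,0],[0,0,0.16]]
    - [[0,0,0],[0,0,0]]
  fingers: 255

```text
clock: 1.98
tcp_pos: [0.2768, 0.6153, 0.2958]
orientation: [3.141, 0.002, -0.0]
contact_force: [0.1, 0.0, -0.4]
grip_width: 0.0001
```

```bash
python3 - <<'E'
from bench import r
import numpy as np
from scipy.spatial.transform import Rotation as R
o=r.get_obs()
for k in("clock","joints","tcp_pos","orientation","contact_force","grip_width"): print(k,np.round(o[k],4))
print(R.from_rotvec(o["orientation"]).as_matrix().round(3))
E
```

```text
clock 1.975
joints [-1.4295  0.4373  0.2715  1.4925 -0.1208  1.2292 -1.1407]
tcp_pos [0.2768 0.6153 0.2958]
orientation [ 3.1408e+00  1.5000e-03 -4.0000e-04]
contact_force [ 0.0841  0.0323 -0.3734]
grip_width 0.0001
[[ 1.     0.001 -0.   ]
 [ 0.001 -1.    -0.001]
 [-0.     0.001 -1.   ]]
```

send_rows:
  series:
    - [[0.015,0.02,0],[0,0,0]]
    - [[0.025,0.04,0],[0,0,0]]
    - [[0.025,0.04,0],[0,0,0]]
    - [[0.025,0.04,0],[0,0,0]]
    - [[0.025,0.04,0],[0,0,0]]
    - [[0.025,0.045,0],[0,0,0]]
    - [[0.025,0.045,0],[0,0,0]]
    - [[0.025,0.045,0],[0,0,0]]
    - [[0.025,0.045,0],[0,0,0]]
    - [[0.02,0.045,0],[0,0,0]]
    - [[0.0137,0.045,0],[0,0,0]]
    - [[0,0.045,0],[0,0,0]]
    - [[0,0.045,0],[0,0,0]]
    - [[0,0.045,0],[0,0,0]]
    - [[0,0.045,0],[0,0,0]]
    - [[0,0.045,0],[0,0,0]]
    - [[0,0.04,0],[0,0,0]]
    - [[0,0.04,0],[0,0,0]]
    - [[0,0.038,0],[0,0,0]]
    - [[0,0.02,0],[0,0,0]]

```text
clock: 4.47
tcp_pos: [0.5233, -0.2015, 0.2963]
orientation: [3.141, -0.007, -0.0]
contact_force: [-0.4, -0.3, -0.3]
grip_width: -0.0005
```

```bash
cat > st.py <<'E'
from bench import r
import numpy as np
o=r.get_obs()
for k in("clock","joints","tcp_pos","orientation","contact_force","moment"): print(k,np.round(o[k],4))
E
python3 st.py
```

```text
clock 4.475
joints [-0.3092  0.2665  0.697   1.7887 -0.1854  1.153   0.4419]
tcp_pos [ 0.5233 -0.2015  0.2963]
orientation [ 3.141e+00 -6.700e-03 -3.000e-04]
contact_force [-0.3648 -0.3039 -0.3392]
moment [ 0.043   0.0101 -0.0541]
```

send_rows:
  series:
    - [[0,0,0.015],[0,0,0]]
    - [[0,0,0.02],[0,0,0]]
    - [[0,0,0.02],[0,0,0]]
    - [[0,0,0.015],[0,0,0]]
    - [[0,0,0.004],[0,0,0]]
    - [[0,0,0],[0,0,0]]

```text
clock: 5.22
tcp_pos: [0.5253, -0.1974, 0.2223]
orientation: [-3.142, 0.0, 0.0]
contact_force: [0.3, 0.8, 1.1]
grip_width: 0.0001
```

```bash
cat > look.py <<'E'
import sys
from bench import r, grab_frame
from h import *
tag=sys.argv[1]; rim=np.array(eval(sys.argv[2])); Rr=float(sys.argv[3])
o=r.get_obs(); tcp=np.array(o["tcp_pos"]); print(o["clock"],tcp.round(4),np.round(o["contact_force"],2))
ims=[]
for n in("side","top"):
    f=grab_frame(n); pickle.dump(f,open(f"{n}_{tag}.pkl","wb"))
    im=cv2.cvtColor(f["frame"],cv2.COLOR_RGB2BGR)
    u=proj(f,tcp)[0]; print(n,"tcp px",u.round(1),"rim px",proj(f,rim)[0].round(1))
    S=6; x,y=np.int32(u)-32; x=max(0,min(x,448)); y=max(0,min(y,320))
    cr=cv2.resize(im[y:y+64,x:x+64],None,fx=S,fy=S,interpolation=cv2.INTER_CUBIC)
    t=np.linspace(0,6.283,90); q=proj(f,np.c_[rim[0]+Rr*np.cos(t),rim[1]+Rr*np.sin(t),rim[2]+0*t])
    for p in q: cv2.circle(cr,tuple(np.int32((p-[x,y]+.5)*S)),1,(0,255,255),-1)
    for p in proj(f,tcp): cv2.drawMarker(cr,tuple(np.int32((p-[x,y]+.5)*S)),(0,255,0),cv2.MARKER_CROSS,14,1)
    ims.append(cr)
cv2.imwrite(f"pics/{tag}.png",np.hstack(ims))
E
python3 look.py L1 "[.5255,-.273,.2]" .0755
```

```text
5.225 [ 0.5253 -0.1974  0.2223] [0.27 0.78 1.12]
side tcp px [253.3 136.9] rim px [242.  123.2]
top tcp px [312.4 200.6] rim px [343.3 202.3]
```

View pics/L1.png

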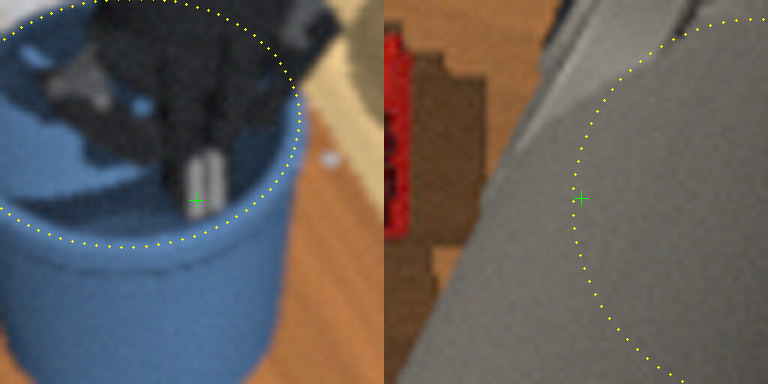

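```bash
python3 - <<'E'
from h import *
f=pickle.load(open("side_L1.pkl","rb"))
t=np.array([.5253,-.1974,.2223])
for d in([0,0,0],[.01,0,0],[0,.011,0],[0,0,-.022]): print(d,(proj(f,t+d)[0]-proj(f,t)[0]).round(2))
E
```

```text
[0, 0, 0] [0. 0.]
[0.01, 0, 0] [-3.63  1.23]
[0, 0.011, 0] [1.76 2.97]
[0, 0, -0.022] [0.17 5.77]
```

send_rows:
  series:
    - [[0,0,0.005],[0,0,0]]
    - [[0,0,0.005],[0,0,0]]
    - [[0,0,0.002],[0,0,0]]
    - [[0,0,0.001],[0,0,0]]
    - [[0,0,0.001],[0,0,0]]
    - [[0,0,0.001],[0,0,0]]

```text
clock: 6.08
tcp_pos: [0.5254, -0.1976, 0.2073]
orientation: [3.142, -0.001, 0.0]
contact_force: [0.8, 0.8, 0.4]
grip_width: -0.0002
```

send_rows:
  series:
    - [[0,0,0.0012],[0,0,0]]
    - [[0,0,0.0012],[0,0,0]]

```text
clock: 6.32
tcp_pos: [0.5253, -0.1975, 0.2048]
orientation: [3.142, -0.001, 0.0]
contact_force: [-0.3, -1.0, 0.5]
grip_width: -0.0002
```

send_rows:
  series:
    - [[0,0,0.0012],[0,0,0]]

```text
clock: 6.45
tcp_pos: [0.5253, -0.1975, 0.2036]
orientation: [-3.142, 0.001, 0.0]
contact_force: [0.0, -0.4, -0.2]
grip_width: 0.0001
```

send_rows:
  series:
    - [[0,0,0.0012],[0,0,0]]

```text
clock: 6.58
tcp_pos: [0.5253, -0.1975, 0.2024]
orientation: [-3.142, 0.001, -0.0]
contact_force: [0.3, 0.1, 0.1]
grip_width: -0.0005
```

send_rows:
  series:
    - [[0,0,0.0012],[0,0,0]]

```text
clock: 6.7
tcp_pos: [0.5253, -0.1976, 0.2012]
orientation: [3.142, -0.001, -0.0]
contact_force: [0.1, 0.4, -0.2]
grip_width: -0.0
```

send_rows:
  series:
    - [[0,0,0.0012],[0,0,0]]

```text
clock: 6.82
tcp_pos: [0.5254, -0.1976, 0.2006]
orientation: [-3.141, 0.001, -0.0]
contact_force: [-3.2, 2.3, 11.6]
grip_width: 0.0003
```

Touch at z = 0.2006, 11.6 N. Coming off and letting it ring.

send_rows:
  series:
    - [[0,0,-0.005],[0,0,0]]
    - [[0,0,-0.01],[0,0,0]]
    - [[0,0,-0.015],[0,0,0]]
    - [[0,0,0],[0,0,0]]
    - [[0,0,0],[0,0,0]]
    - [[0,0,0],[0,0,0]]
    - [[0,0,0],[0,0,0]]
    - [[0,0,0],[0,0,0]]
    - [[0,0,0],[0,0,0]]
    - [[0,0,0],[0,0,0]]

```text
clock: 8.07
tcp_pos: [0.5253, -0.1975, 0.23]
orientation: [-3.142, 0.001, 0.0]
contact_force: [0.6, -0.2, -0.4]
grip_width: -0.0002
```

```bash
python3 st.py; python3 - <<'E'
from bench import grab_frame
from h import *
f=grab_frame("side"); g=pickle.load(open("side_L1.pkl","rb"))
m,cs=pots(f); m0,c0=pots(pickle.load(open("side0.pkl","rb")))
for c in cs[:3]: print(cv2.boundingRect(c))
# pot lower body differences vs before the tap
a=cv2.absdiff(f["frame"],g["frame"]).max(2)
print("diff front of large pot",a[148:176,213:262].max(),a[148:176,213:262].mean())
E
```

```text
clock 8.075
joints [-0.2811  0.3378  0.6686  1.867  -0.2436  1.0192  0.4883]
tcp_pos [ 0.5253 -0.1975  0.23  ]
orientation [-3.1416e+00  8.0000e-04  2.0000e-04]
contact_force [ 0.5635 -0.1739 -0.4308]
moment [-0.01    0.0161 -0.0048]
(254, 204, 54, 62)
(213, 104, 59, 70)
(335, 325, 47, 52)
diff front of large pot 8 2.572886297376093
```

send_rows:
  series:
    - [[0.002,-0.015,0],[0,0,0]]
    - [[0.0042,-0.03,0],[0,0,0]]
    - [[0.005,-0.04,0],[0,0,0]]
    - [[0.005,-0.04,0],[0,0,0]]
    - [[0.005,-0.04,0],[0,0,0]]
    - [[0.005,-0.04,0],[0,0,0]]
    - [[0.004,-0.04,0],[0,0,0]]
    - [[0.003,-0.03,0],[0,0,0]]
    - [[0.002,-0.0153,0],[0,0,0]]
    - [[0,-0.005,0.01],[0,0,0]]
    - [[0,0,0.015],[0,0,0]]
    - [[0,0,0.01],[0,0,0]]
    - [[0,0,0.003],[0,0,0]]
    - [[0,0,0],[0,0,0]]
    - [[0,0,0],[0,0,0]]

```text
clock: 10.0
tcp_pos: [0.5609, 0.0976, 0.1925]
orientation: [-3.141, 0.001, -0.001]
contact_force: [-0.6, 0.2, 0.3]
grip_width: -0.0001
```

```bash
python3 look.py M1 "[.5605,.0388,.172]" .059
```

```text
10.0 [0.5609 0.0976 0.1925] [-0.57  0.16  0.29]
side tcp px [292.3 241.2] rim px [280.8 225.2]
top tcp px [186.1 184.8] rim px [211.9 186.9]
```

View pics/M1.png

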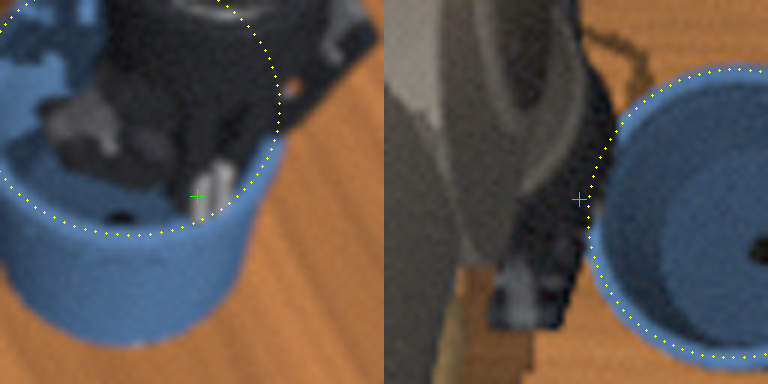

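The side view shows the tip, at crop pixel (212,215), just above the near rim band. The ring dots follow the rim in both views. Descending.

send_rows:
  series:
    - [[0,0,0.005],[0,0,0]]
    - [[0,0,0.005],[0,0,0]]
    - [[0,0,0.002],[0,0,0]]
    - [[0,0,0.0012],[0,0,0]]
    - [[0,0,0.0012],[0,0,0]]
    - [[0,0,0.0012],[0,0,0]]

```text
clock: 10.85
tcp_pos: [0.5607, 0.0978, 0.1765]
orientation: [-3.142, 0.001, -0.0]
contact_force: [-0.6, 0.1, 0.3]
grip_width: -0.0
```

send_rows:
  series:
    - [[0,0,0.0012],[0,0,0]]

```text
clock: 10.98
tcp_pos: [0.5607, 0.0978, 0.1753]
orientation: [-3.142, 0.001, -0.0]
contact_force: [0.2, 0.1, 0.4]
grip_width: -0.0003
```

send_rows:
  series:
    - [[0,0,0.0012],[0,0,0]]

```text
clock: 11.1
tcp_pos: [0.5607, 0.0978, 0.1741]
orientation: [-3.142, 0.001, -0.0]
contact_force: [0.4, -0.4, 0.5]
grip_width: -0.0003
```

send_rows:
  series:
    - [[0,0,0.001],[0,0,0]]

```text
clock: 11.22
tcp_pos: [0.5606, 0.0978, 0.173]
orientation: [-3.142, 0.001, -0.0]
contact_force: [-0.9, 0.0, -0.2]
grip_width: -0.0001
```

send_rows:
  series:
    - [[0,0,0.001],[0,0,0]]

```text
clock: 11.35
tcp_pos: [0.5608, 0.0978, 0.1725]
orientation: [-3.141, 0.001, -0.0]
contact_force: [-3.8, -0.3, 10.8]
grip_width: -0.0002
```

Touch at z = 0.1725, 10.8 N. Coming off.

send_rows:
  series:
    - [[0,0,-0.005],[0,0,0]]
    - [[0,0,-0.01],[0,0,0]]
    - [[0,0,-0.015],[0,0,0]]
    - [[0,0,0],[0,0,0]]
    - [[0,0,0],[0,0,0]]
    - [[0,0,0],[0,0,0]]
    - [[0,0,0],[0,0,0]]
    - [[0,0,0],[0,0,0]]
    - [[0,0,0],[0,0,0]]
    - [[0,0,0],[0,0,0]]

```text
clock: 12.6
tcp_pos: [0.5606, 0.0978, 0.2021]
orientation: [-3.142, 0.001, 0.0]
contact_force: [0.0, 0.3, -0.3]
grip_width: 0.0003
```

```bash
python3 st.py; python3 - <<'E'
from bench import grab_frame
from h import *
f=grab_frame("side"); g=pickle.load(open("side_M1.pkl","rb"))
a=cv2.absdiff(f["frame"],g["frame"]).max(2)
print("diff front of medium pot",a[246:270,250:300].max(),a[246:270,250:300].mean())
E
```

```text
clock 12.6
joints [-0.7239  0.37    0.563   1.8734 -0.2371  0.9647 -0.0557]
tcp_pos [0.5606 0.0978 0.2021]
orientation [-3.1416e+00  7.0000e-04  1.0000e-04]
contact_force [ 0.0387  0.2771 -0.3269]
moment [0.0111 0.014  0.0329]
diff front of medium pot 26 2.6658333333333335
```

send_rows:
  series:
    - [[-0.002,-0.015,0],[0,0,0]]
    - [[-0.003,-0.03,0],[0,0,0]]
    - [[-0.004,-0.04,0],[0,0,0]]
    - [[-0.004,-0.04,0],[0,0,0]]
    - [[-0.004,-0.04,0],[0,0,0]]
    - [[-0.004,-0.04,0],[0,0,0]]
    - [[-0.003,-0.04,0],[0,0,0]]
    - [[-0.002,-0.03,0],[0,0,0]]
    - [[-0.0016,-0.0142,0],[0,0,0]]
    - [[0,-0.005,0.01],[0,0,0]]
    - [[0,0,0.013],[0,0,0]]
    - [[0,0,0.01],[0,0,0]]
    - [[0,0,0.003],[0,0,0]]
    - [[0,0,0],[0,0,0]]
    - [[0,0,0],[0,0,0]]

```text
clock: 14.52
tcp_pos: [0.5335, 0.3919, 0.1666]
orientation: [-3.141, 0.001, -0.001]
contact_force: [0.3, -0.0, 0.4]
grip_width: -0.0002
```

```bash
python3 look.py S1 "[.533,.3475,.146]" .0445
```

```text
14.525 [0.5335 0.3919 0.1666] [ 0.34 -0.    0.44]
side tcp px [372.3 364.2] rim px [358.7 346. ]
top tcp px [ 66.1 195.4] rim px [ 88.2 197.1]
```

View pics/S1.png

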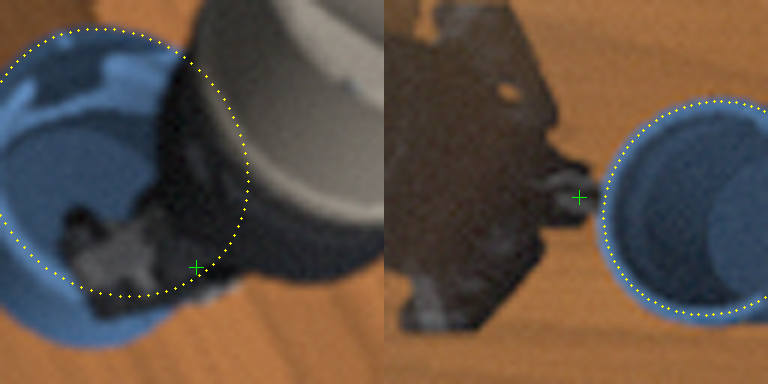

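The top view shows the tip at the rim's left edge, and the ring dots lie within the rim band. Descending.

send_rows:
  series:
    - [[0,0,0.005],[0,0,0]]
    - [[0,0,0.005],[0,0,0]]
    - [[0,0,0.002],[0,0,0]]
    - [[0,0,0.0012],[0,0,0]]
    - [[0,0,0.0012],[0,0,0]]
    - [[0,0,0.0012],[0,0,0]]

```text
clock: 15.38
tcp_pos: [0.5332, 0.392, 0.1505]
orientation: [-3.141, 0.001, -0.0]
contact_force: [-0.0, -0.1, -0.8]
grip_width: 0.0
```

send_rows:
  series:
    - [[0,0,0.0012],[0,0,0]]

```text
clock: 15.5
tcp_pos: [0.5332, 0.392, 0.1493]
orientation: [-3.142, 0.001, -0.0]
contact_force: [-0.1, 0.8, 0.6]
grip_width: 0.0003
```

send_rows:
  series:
    - [[0,0,0.001],[0,0,0]]

```text
clock: 15.62
tcp_pos: [0.5332, 0.392, 0.1483]
orientation: [-3.142, 0.001, -0.0]
contact_force: [0.1, 0.3, -0.6]
grip_width: 0.0002
```

send_rows:
  series:
    - [[0,0,0.001],[0,0,0]]

```text
clock: 15.75
tcp_pos: [0.5332, 0.392, 0.1472]
orientation: [-3.142, 0.001, 0.0]
contact_force: [0.2, 0.1, 0.0]
grip_width: 0.0002
```

send_rows:
  series:
    - [[0,0,0.001],[0,0,0]]

```text
clock: 15.88
tcp_pos: [0.5332, 0.3921, 0.1465]
orientation: [-3.141, 0.001, -0.0]
contact_force: [-1.0, -0.2, 5.8]
grip_width: -0.0003
```

Touch at z = 0.1465, 5.8 N. Coming off, then well clear.

send_rows:
  series:
    - [[0,0,-0.005],[0,0,0]]
    - [[0,0,-0.01],[0,0,0]]
    - [[0,0,-0.02],[0,0,0]]
    - [[0,0,-0.03],[0,0,0]]
    - [[0,0,-0.03],[0,0,0]]
    - [[0,0,-0.02],[0,0,0]]
    - [[0,0,-0.01],[0,0,0]]
    - [[0,0,0],[0,0,0]]
    - [[0,0,0],[0,0,0]]
    - [[0,0,0],[0,0,0]]
    - [[0,0,0],[0,0,0]]
    - [[0,0,0],[0,0,0]]

```text
clock: 17.38
tcp_pos: [0.5331, 0.3919, 0.271]
orientation: [3.141, -0.001, -0.0]
contact_force: [0.3, -0.4, 0.3]
grip_width: -0.0
```

```bash
python3 - <<'E'
from bench import r,grab_frame
from h import *
o=r.get_obs(); print(o["clock"],np.round(o["tcp_pos"],3),np.round(o["contact_force"],2),np.abs(o["qvel"]).max())
ims=[]
for n in("side","top"):
    f=grab_frame(n); g=pickle.load(open(n+"0.pkl","rb"))
    ims.append(f["frame"])
    m,c=pots(f); m0,c0=pots(g)
    print(n,[cv2.boundingRect(x) for x in c[:3]],[cv2.boundingRect(x) for x in c0[:3]])
cv2.imwrite("pics/end.png",cv2.cvtColor(cv2.resize(np.hstack(ims),(800,300)),cv2.COLOR_RGB2BGR))
E
```

```text
17.375 [0.533 0.392 0.271] [ 0.33 -0.38  0.28] 0.002709387516703161
side [(213, 103, 59, 71), (254, 204, 54, 62), (335, 325, 47, 52)] [(213, 103, 59, 71), (254, 204, 54, 62), (335, 325, 47, 52)]
top [(309, 170, 70, 67), (188, 163, 51, 51), (70, 180, 42, 37)] [(309, 170, 70, 67), (187, 163, 52, 50), (70, 180, 41, 37)]
```

View pics/end.png

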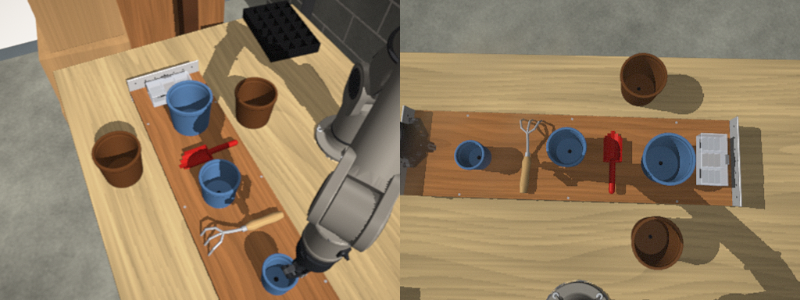

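The picture shows all three pots, the tools and the seed box where they were at the start, with the arm clear of everything. Handing in.

```bash
python3 -c "
from bench import r
print(r.hand_in())"
```

```text
the job is handed in; nothing more can be done
None
```

I tapped the top of the rim once on each blue pot, in the order large, medium, small. I used the shut fingertips at about 8–10 mm/s. After each touch I came straight off and waited at least a second before going on.

| Pot | Touch height (m) | Force (N) | Rim height from the given sizes (m) |
|---|---|---|---|
| Large | 0.2006 | 11.6 | 0.200 |
| Medium | 0.1725 | 10.8 | 0.172 |
| Small | 0.1465 | 5.8 | 0.146 |

**Last checks:** the arm stood clear with no contact, at 17.4 s of the 64 s. The pots' outlines matched the start exactly in the side view and within 1 pixel in the top view. By eye, the tools, the seed box and the brown pots had not moved.

**Disagreements:** the two cameras put the rim centres 4–7 mm apart, so I used averages, and the close views and touch heights agreed with them. The before/after check of the medium pot gave a peak pixel difference of 26 (mean 2.7). I put that down to the arm's shadow, and the final outlines show no shift.

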